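# Load a label roll on the unwinder and lock its quarter-turn flange

## Task

Load the label roll on the desk unwinder: set it flat on the sprung plate with the spindle through its core, then fit the blue flange on top, push it down against the spring until the spindle's cross pin has come through its keyhole, turn it a quarter turn clockwise (seen from above) to its stop and let it spring up so that it stays locked. The spindle was left turned to one side or the other, so feel for where the keyhole drops over the pin, and force nothing: 2 kg of push is plenty. Leave the stapler, tape dispenser and sticky notes where they are.

Things in the scene. Friction and masses are not known exactly. Their poses are not given: they have to be found in the camera images.
- unwinder: Label unwinder, fixed: grey base 165 x 110 x 18 mm, from 60 mm behind to 105 mm ahead of the spindle axis; origin on that axis on the desk, z up, x toward its upright guide roller (87 mm high, 87 mm from the axis, 18 mm thick). A white round plate, 56 mm wide, rides on a spring round the spindle: it starts to sink at 3.5 N, takes 0.5 N more per mm, hard stop at 9.5 mm.
- unwinder_axis (a point): Point on the spindle axis level with the top of the plate at rest, 34 mm above the desk; axes as unwinder. The steel spindle is 11.4 mm thick and ends in a 6 mm long cone, its tip 52.5 mm above this point.
- pin_center (a point): Middle of the spindle's brass cross pin, a flat bar 4 mm wide, 4 mm high, 19.6 mm long over both ends, 41.5 mm above unwinder_axis. This frame is the base's, the pin's direction is NOT given: at the start it lies anywhere within 45 degrees either side of the unwinder's x axis, level (see it from above or feel for it). The spindle turns only above 0.25 N m (friction brake).
- label_roll: Roll of white labels, 62 mm in diameter, 40 mm high, standing on end; origin at the centre of its underside, z up. A round core hole 24 mm wide goes right through it along z; the spindle and its pin pass through. 0.10 to 0.18 kg.
- roll_center (a point): Centre of the roll, 20 mm above its underside. On the plate, the roll's top is 40 mm above unwinder_axis, about level with the lower side of the cross pin.
- flange: Clamping flange, lying knob up; origin at the centre of its underside, z up, x along its keyhole and its white marks. Blue disc 58 mm wide, 4 mm thick; on it a dark hollow eight-sided knob up to 34 mm, 36 mm across flats, flats facing x, y and the diagonals. Keyhole through its 6 mm bottom: round hole 13.6 mm, two notches 6.2 mm wide, 23 mm long over both. 0.07 to 0.12 kg.
- flange_center (a point): Centre of the flange, 17 mm above its underside. Heights over unwinder_axis: 60.5 mm when the flange rests on top of the cross pin; 57 when, keyhole along the pin within 0.08 rad, it has dropped on to the roll; 50.5 or less pushed down so far that the pin is above the knob's bottom and it can turn (47.5: hard stop); 53 locked.
- stapler: Dark blue stapler, 127 x 36 x 40 mm, on the desk to the right of the unwinder; bystander.
- tape_dispenser: Green tape dispenser, 110 x 28 x 60 mm, on the desk to the left of the unwinder; bystander.
- sticky_notes: Yellow pad of sticky notes, 78 x 78 x 23 mm, on the desk to the right; bystander.
Things that resemble listed ones, but are neither listed nor needed, are in the scene too. Several things look just like the flange: the one meant starts farthest to the robot's right.

How it is judged:
By the outcome, as a careful person would: the job done as asked, in the order asked, and still so for the second after the job is handed in, with the robot touching nothing.
It also fails if it takes over 72 s, if anything falls off the work surface, if the arm or the gripper's body presses on something with over 40 N, if the wrist force passes 120 N, or if a joint passes its speed limit or range.

## Robot

A 7-joint arm with a two-finger parallel gripper is mounted at the origin on a cart in front of the work surface, level with it; the furniture and walls round the work are solid. World frame = base frame: x ahead of the robot, y to its left, z up, the work surface at z = 0. Lengths are in m, angles in rad, forces in N, time in s.
With the tool pointing down it reaches from about 0.4 to 0.85 m from the base axis. Payload 4.5 kg.
Tool frame: the origin (TCP) lies at the very end of the fingers, on their centre line; the grasp point (between the pads) lies 19 mm behind it (tcp_to_grasp is the z of the grasp point in the tool frame, in m); z points along the fingers, y is the line along which they close (so a half turn about z gives the same grasp; the last joint's range is limited). The gripper opens to 88 mm and grips with 3 to 60 N. Pads are 18 mm wide; open, the fingers measure 123 mm over their backs; the gripper's body (75 mm by 187 mm) begins 45 mm behind the grasp point.
Start: joints at [-1.303, 0.689, -0.195, 1.565, 0.157, 0.902, -0.215], TCP at [0.145, 0.608, 0.239] pointing down, gripper open.
Joint ranges: [-3.01, 3.01], [-0.46, 2.08], [-1.47, 1.51], [0.13, 2.56], [-1, 4.14], [0.04, 2.09], [-2.66, 2.66]. Speed limits (rad/s): [2.57, 2.57, 3.14, 3.14, 3.14, 3.14, 3.14].

## Interface

Orientations are given as a unit quaternion [x, y, z, w].
In Python, from plant import * gives the robot as it stands. The module is installed in compiled form; this text tells all that it offers.
- The arm moves only by the shell command python3 -m jog 'ROWS' [OPENING] [FORCE]. ROWS is JSON, a list that holds one entry, the list of rows, each a list of 6 numbers: the shift along the tool's x, y, z in m, then the turn, a rotation vector about the tool's x, y, z in rad. In form: [[[dx, dy, dz, ax, ay, az], ...]]. A call has 1 to 12 rows; each row shifts and turns the commanded pose from where the row before left it, along the tool's axes as they then stand; what a row does not reach is not made up. A row lasts 1/8 s, in which the tool goes at most 62.5 mm and 10.7 degrees, less where a joint would pass 70% of its speed; a pose out of reach is approached as far as the arm can. A call with a gripper value outside its range is refused whole. OPENING is the finger opening in m, from 0 to 0.0881, set as the call begins (- or left out, the last holds). The fingers move at their own pace and stop on an object; FORCE is the grip in N (left out, the last holds). Time passes only in rows, so rows that do not move let the fingers close. It gives the time, the measured TCP pose, the force, the opening and the grip force at its end, in the units of the state.
- get_state(): the state, without advancing time (a new reading comes with each control period).
- snapshot(name): name is "scene" or "top" or "wrist"; returns a dict with "frame" (480x640x3 uint8, red, green, blue), "mtx" (3x3 intrinsics, pixels), "D" ([k1, k2, p1, p2, k3] as OpenCV has them; the pictures are not rectified), "xyz" and "orientation" of the camera in the world; the wrist camera has in their place "mount" (4x4, takes a point from camera to tool coordinates, whose origin is the TCP and whose axes are the flange's). Camera axes: x right, y down, z forward; pixel columns grow to the right and rows downward; lengths in m; the calibration is good to about 2 mm. A picture is of the moment at which its call begins: read the wrist's pose just before it. There is no depth.
- finish_job(): hands the job in; it is judged then, once.
The state is a dict: "clock": time; "q": joint angles; "qd": joint speeds; "joint_torque": joint torques, N m; "tool_pos": TCP position; "eef_rot": TCP orientation; "contact_force": force on the tool from outside, world axes, zero at the start; "moment": the same for the moment, N m; "opening": opening from 0.0 (shut) to 1.0 (fully open); "finger_force": force on a finger pad.
Only numpy, scipy, OpenCV 4.12 (cv2) and the standard library are available. Lean on these libraries where they do the work, as an engineer would, in place of code of your own. Each camera call takes 0.05 s, during which the arm holds its last target. There are 200 camera calls.

## Working session

There is one attempt and no reset: what is moved stays moved. The work goes in short steps, Python scripts to look and compute and a shell command to move; the robot and the scene stay as the last step left them, time stands still between calls to the robot, and variables do not carry over. Pictures are saved under pics/ and viewed, at most 10 in all, crops included, and the job is handed in when it is done.

```bash
mkdir -p pics
cat > h.py <<'E'
from plant import *
import numpy as np, cv2
from scipy.spatial.transform import Rotation as R
def campose(s, st=None):
    if "mount" in s:
        T=np.eye(4);T[:3,:3]=R.from_quat(st["eef_rot"]).as_matrix();T[:3,3]=st["tool_pos"]
        return T@np.array(s["mount"])
    T=np.eye(4);o=np.array(s["orientation"],float)
    T[:3,:3]=R.from_quat(o).as_matrix() if o.size==4 else o.reshape(3,3);T[:3,3]=s["xyz"];return T
def ray(cal,uv):
    K,D,T=cal
    p=cv2.undistortPoints(np.array([[uv]],float),K,D)[0,0]
    return T[:3,3],T[:3,:3]@np.array([p[0],p[1],1.])
def onplane(cal,uv,z):
    o,d=ray(cal,uv);return o+d*(z-o[2])/d[2]
def tri(obs):
    A=np.zeros((3,3));b=np.zeros(3);rs=[]
    for cal,uv in obs:
        o,d=ray(cal,uv);d=d/np.linalg.norm(d);P=np.eye(3)-np.outer(d,d);A+=P;b+=P@o;rs.append((o,P))
    x=np.linalg.solve(A,b);return x,[np.linalg.norm(P@(x-o)) for o,P in rs]
def proj(cal,X):
    K,D,T=cal;Ti=np.linalg.inv(T)
    return cv2.projectPoints(np.array([X],float),cv2.Rodrigues(Ti[:3,:3])[0],Ti[:3,3],K,D)[0][0,0]
import pickle
def snap(name,tag):
    st=get_state();s=snapshot(name);cal=(np.array(s["mtx"],float),np.array(s["D"],float),campose(s,st))
    cv2.imwrite(f"pics/{tag}.png",s["frame"][:,:,::-1]);pickle.dump(cal,open(f"pics/{tag}.pkl","wb"));return s,cal
def load(tag): return pickle.load(open(f"pics/{tag}.pkl","rb"))
E
python3 - <<'E'
from h import *
st=get_state();print({k:np.round(v,3) for k,v in st.items()})
for n in ("top","scene"):
    s,c=snap(n,n+"0");print(n,s["mtx"],np.round(c[2],3),s["D"])
s=snapshot("wrist");print(s["mount"])
E
```

```text
{'clock': np.float64(0.0), 'q': array([-1.303,  0.69 , -0.195,  1.566,  0.157,  0.902, -0.215]), 'qd': array([-0.001, -0.001,  0.   ,  0.002,  0.001, -0.   , -0.   ]), 'joint_torque': array([-1.0000e-03, -5.2757e+01, -1.2670e+00, -1.5343e+01, -5.3000e-02,
        6.0000e-03,  0.0000e+00]), 'tool_pos': array([0.145, 0.607, 0.238]), 'eef_rot': array([ 0.117,  0.993, -0.001, -0.   ]), 'contact_force': array([-0.222,  1.292,  1.214]), 'moment': array([ 0.006, -0.012,  0.01 ]), 'finger_force': np.float64(0.0), 'opening': np.float64(0.999)}
top [[459.59580483   0.         325.74293878]
 [  0.         459.59580483 243.41725271]
 [  0.           0.           1.        ]] [[ 0.005 -0.991  0.136  0.396]
 [-1.    -0.004  0.007 -0.004]
 [-0.007 -0.136 -0.991  1.104]
 [ 0.     0.     0.     1.   ]] [0.0372489 0.        0.        0.        0.       ]
scene [[459.63027942   0.         317.80909526]
 [  0.         459.63027942 240.48620465]
 [  0.           0.           1.        ]] [[ 0.913 -0.292  0.285  0.191]
 [-0.408 -0.655  0.635 -0.723]
 [ 0.001 -0.697 -0.717  0.896]
 [ 0.     0.     0.     1.   ]] [-0.04176103  0.          0.          0.          0.        ]
[[ 1.06805969e-04 -9.53185785e-01 -3.02385264e-01  7.94734826e-02]
 [ 9.99999928e-01  2.11548287e-04 -3.13635847e-04 -6.72866689e-05]
 [ 3.62922316e-04 -3.02385209e-01  9.53185739e-01 -1.44697816e-01]
 [ 0.00000000e+00  0.00000000e+00  0.00000000e+00  1.00000000e+00]]
```

View pics/top0.png

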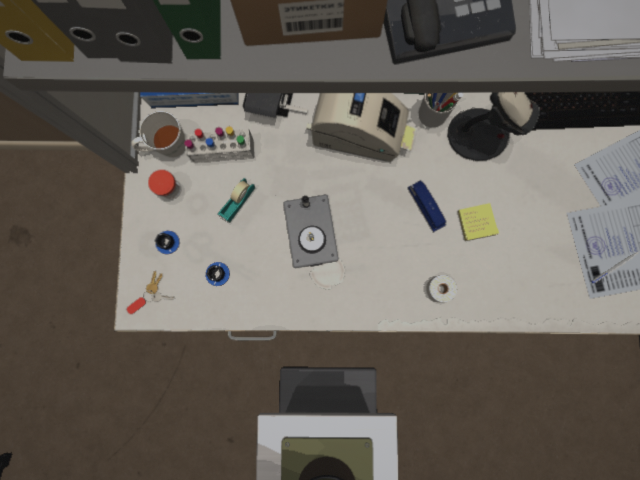

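View pics/scene0.png

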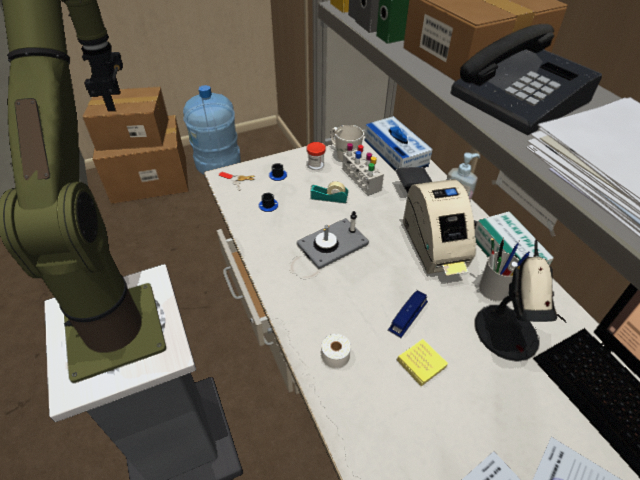

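The top view shows the roll at (442,289), the unwinder spindle at (312,237) with its guide at (306,201), and two blue flanges. The rightmost flange is at (218,274). In the scene view these are at: roll (336,348), spindle (326,235), flange (268,202). I'll enlarge these.

Run:
```python
from h import *
t=cv2.imread("pics/top0.png");s=cv2.imread("pics/scene0.png")
def crop(im,u,v,w=44,h=50,k=6):
    c=cv2.resize(im[v-h//2:v+h//2,u-w//2:u+w//2],None,fx=k,fy=k,interpolation=cv2.INTER_CUBIC)
    for i in range(0,w,10):cv2.putText(c,str(u-w//2+i),(i*k,8),0,.3,(0,0,255));cv2.line(c,(i*k,10),(i*k,14),(0,0,255))
    for i in range(0,h,10):cv2.putText(c,str(v-h//2+i),(0,i*k+3),0,.3,(0,0,255))
    return c
out=np.vstack([np.hstack([crop(t,218,274),crop(t,312,237),crop(t,442,289)]),np.hstack([crop(s,268,202),crop(s,326,235),crop(s,336,348)])])
cv2.imwrite("pics/c1.png",out);print(out.shape)
```

```text
(600, 792, 3)
```

View pics/c1.png

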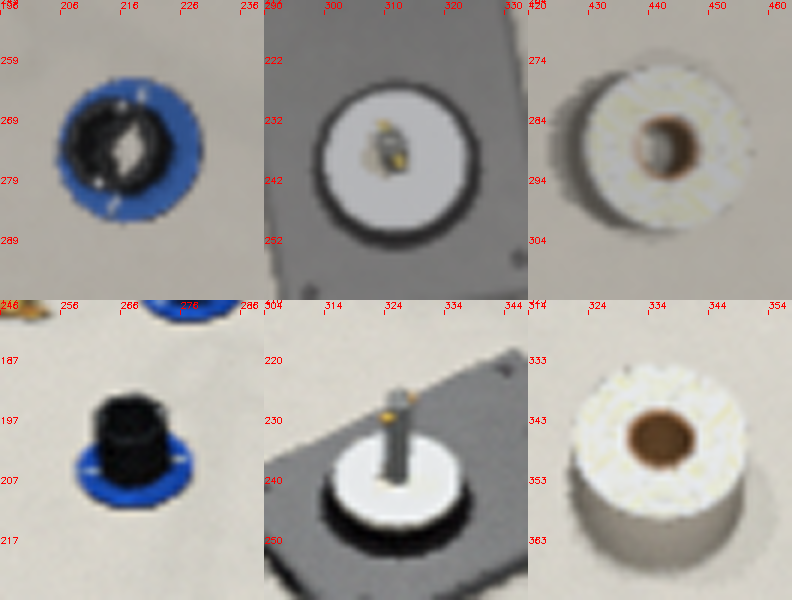

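Read off the crops (top / scene):

| Feature | Top | Scene |
|---|---|---|
| Flange disc | (217.7,274) | (268.4,205) |
| Plate | (311.9,238.6) | (326.2,240) |
| Pin ends | (310,233.2), (312.7,238.8) | (328.5,226.3), (324.5,229.5) |
| Roll top | (443.3,288.7) | (336.2,346.2) |

Run:
```python
from h import *
t=load("top0");s=load("scene0")
for n,a,b in [("flange disc",(217.7,274),(268.4,205)),("plate",(311.9,238.6),(326.2,240)),("pinA",(310,233.2),(328.5,226.3)),("pinB",(312.7,238.8),(324.5,229.5)),("roll top",(443.3,288.7),(336.2,346.2)),("guide",(306,201),(352,214))]:
    x,r=tri([(t,a),(s,b)]);print(n,np.round(x,4),np.round(r,4))
a=onplane(t,(196+141/6,249+93/6),.004);b=onplane(t,(196+114/6,249+205/6),.004);d=a-b;print("flange marks",a,b,np.arctan2(d[1],d[0]))
a=onplane(t,(310,233.2),.0755);b=onplane(t,(312.7,238.8),.0755);d=a-b;print("pin",a,b,np.arctan2(d[1],d[0]),np.linalg.norm(d))
# base corners in top: crop edges (left/right side edges)
for p in [(284,202),(331,196),(292,267),(339,262)]: print(p,onplane(t,p,.018).round(4))
st=get_state();print(R.from_quat(st["eef_rot"]).as_matrix().round(3))
```

```text
flange disc [4.729e-01 2.626e-01 3.000e-04] [0.0013 0.0013]
plate [0.555  0.036  0.0312] [0.001 0.001]
pinA [0.5613 0.0386 0.0764] [0.0017 0.0017]
pinB [0.5479 0.0325 0.0758] [0.001 0.001]
roll top [ 0.4383 -0.2669  0.041 ] [0.0009 0.0009]
guide [0.6336 0.0481 0.0841] [0.0013 0.0013]
flange marks [0.49428223 0.25864261 0.004     ] [0.4495747  0.26769173 0.004     ] -0.199709025286843
pin [0.55979849 0.03909557 0.0755    ] [0.5469905  0.03286304 0.0755    ] 0.452880348310358 0.014243911757464327
(284, 202) [0.645  0.1051 0.018 ]
(331, 196) [ 0.6603 -0.0084  0.018 ]
(292, 267) [0.4877 0.0834 0.018 ]
(339, 262) [ 0.5001 -0.0279  0.018 ]
[[-0.973  0.232 -0.   ]
 [ 0.232  0.973 -0.001]
 [-0.    -0.001 -1.   ]]
```

```bash
python3 -m jog '[[[-0.044,-0.022,0,0,0,0],[-0.044,-0.022,0,0,0,0],[-0.044,-0.022,0,0,0,0],[-0.044,-0.022,0,0,0,0],[-0.044,-0.022,0,0,0,0],[-0.044,-0.022,0,0,0,0],[-0.044,-0.022,0,0,0,0],[-0.044,-0.022,0,0,0,0]]]' 0.088; python3 -m jog '[[[-0.0115,-0.051,0,0,0,0],[-0.0115,-0.051,0,0,0,0],[-0.0115,-0.051,0,0,0,0],[-0.0115,-0.051,0,0,0,0],[-0.0115,-0.051,0,0,0,0],[-0.0115,-0.051,0,0,0,0],[-0.0115,-0.051,0,0,0,0],[-0.0115,-0.051,0,0,0,0],[-0.0115,-0.051,0,0,0,0],[-0.0115,-0.051,0,0,0,0],[-0.0115,-0.051,0,0,0,0],[-0.0115,-0.051,0,0,0,0]]]'; python3 -c "
from h import *
st=get_state();print(st['q'].round(2) if hasattr(st['q'],'round') else st['q'],R.from_quat(st['eef_rot']).as_matrix().round(3))"
```

```text
clock: 1.15
tool_pos: [0.4474, 0.3541, 0.2385]
eef_rot: [0.117, 0.993, -0.0, -0.0]
contact_force: [0.1, 0.2, 0.2]
opening: 0.999
finger_force: 0.0
clock: 2.65
tool_pos: [0.4386, -0.2737, 0.2386]
eef_rot: [0.117, 0.993, 0.0, 0.0]
contact_force: [0.2, -0.5, -0.4]
opening: 0.996
finger_force: 0.0
[ 0.67  0.56 -0.32  1.88  0.25  0.74  1.55] [[-0.973  0.232  0.   ]
 [ 0.232  0.973  0.   ]
 [ 0.     0.    -1.   ]]
```

```bash
python3 -m jog '[[[0.0015,0.006,0.02,0,0,0],[0,0,0.03,0,0,-0.13],[0,0,0.03,0,0,-0.13],[0,0,0,0,0,-0.12],[0,0,0,0,0,0]]]'; python3 -c "
from h import *
st=get_state();print(np.round(st['q'],2),R.from_quat(st['eef_rot']).as_matrix().round(4))
s,c=snap('wrist','w1');print(s['mtx'],s['D']);print(proj(c,(.4383,-.2669,.040)))"
```

```text
clock: 3.28
tool_pos: [0.4387, -0.2658, 0.1582]
eef_rot: [-0.072, 0.997, 0.0, -0.0]
contact_force: [-0.6, 0.2, 0.2]
opening: 0.998
finger_force: 0.0
[ 0.68  0.69 -0.36  1.97  0.43  0.56  1.74] [[-9.895e-01 -1.443e-01 -5.000e-04]
 [-1.443e-01  9.895e-01  9.000e-04]
 [ 4.000e-04  1.000e-03 -1.000e+00]]
[[432.61194906   0.         319.84463172]
 [  0.         432.61194906 240.74049217]
 [  0.           0.           1.        ]] [-0.06390903  0.          0.          0.          0.        ]
[317.63102266 234.12142866]
```

View pics/w1.png

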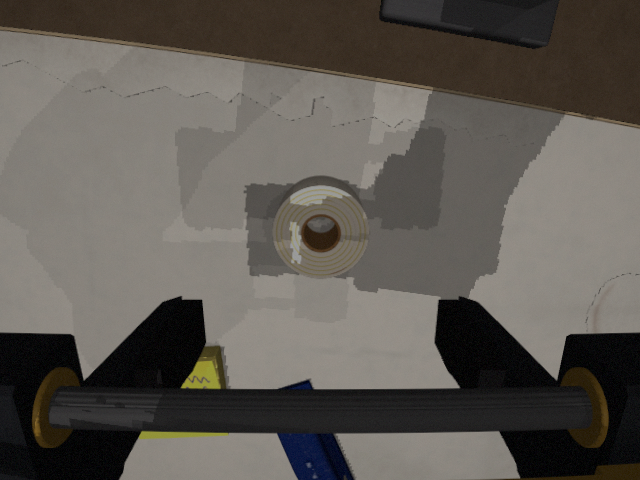

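The roll's top centre is at (321,233), with the fingertips symmetrical about column 320, so the roll is between the fingers.

Run:
```python
from h import *
c=load('w1');p=onplane(c,(321,233),.04);st=get_state();print(p,st['tool_pos'],R.from_quat(st['eef_rot']).as_matrix().T@(p-np.array(st['tool_pos'])))
```

```text
[ 0.43725722 -0.26489259  0.04      ] [ 0.43887743 -0.26591259  0.15860699] [0.00147313 0.00119952 0.11860723]
```

```bash
python3 -m jog '[[[0.0015,0.001,0.04,0,0,0],[0,0,0.04,0,0,0],[0,0,0.04,0,0,0],[0,0,0.026,0,0,0],[0,0,0,0,0,0]]]' && python3 -m jog '[[[0,0,0,0,0,0],[0,0,0,0,0,0],[0,0,0,0,0,0],[0,0,0,0,0,0],[0,0,0,0,0,0],[0,0,0,0,0,0]]]' 0.05 20
```

```text
clock: 3.95
tool_pos: [0.4367, -0.2647, 0.0117]
eef_rot: [-0.073, 0.997, 0.0, -0.001]
contact_force: [-0.5, -0.7, 0.0]
opening: 1.004
finger_force: 0.0
clock: 4.7
tool_pos: [0.4377, -0.2655, 0.0136]
eef_rot: [-0.073, 0.997, -0.0, 0.001]
contact_force: [-0.8, 0.7, 6.1]
opening: 0.687
finger_force: 20.0
```

```bash
python3 -m jog '[[[0,0,-0.02,0,0,0],[0,0,-0.04,0,0,0],[0,0,-0.05,0,0,0],[0,0,-0.04,0,0,0]]]' && python3 -m jog '[[[-0.025,0.0352,0,0,0,0],[-0.025,0.0352,0,0,0,0],[-0.025,0.0352,0,0,0,0],[-0.025,0.0352,0,0,0,0],[-0.025,0.0352,0,0,0,0],[-0.025,0.0352,0,0,0,0],[-0.025,0.0352,0,0,0,0],[-0.025,0.0352,0,0,0,0],[0,0,0,0,0,0],[0,0,0,0,0,0]]]'; python3 -c "
from h import *
s,c=snap('wrist','w2');print(proj(c,(.555,.036,.0755)))
cv2.imwrite('pics/w2c.png',cv2.resize(s['frame'][100:400,120:520,::-1],None,fx=2,fy=2,interpolation=cv2.INTER_CUBIC))"
```

```text
clock: 5.2
tool_pos: [0.437, -0.2652, 0.1645]
eef_rot: [-0.073, 0.997, -0.0, 0.0]
contact_force: [0.4, -0.6, -0.9]
opening: 0.687
finger_force: 20.0
clock: 6.45
tool_pos: [0.5932, 0.0417, 0.1624]
eef_rot: [-0.073, 0.997, -0.001, -0.001]
contact_force: [-0.4, -0.8, -0.9]
opening: 0.69
finger_force: 20.0
[319.42177443 183.23767956]
```

View pics/w2c.png

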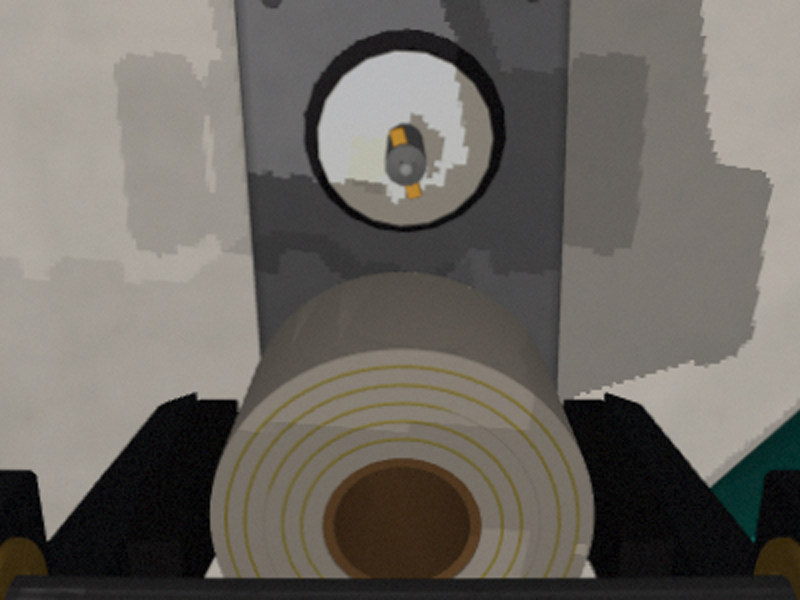

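Full-frame pixels: spindle tip (322.5,185), pin ends (318,163.5) and (328,199), plate centre (322.5,170). The gripped roll's upper rim edge is at row 274, column 321, and its hole edge is at row 329.

Run:
```python
from h import *
c=load('w2');st=get_state();T=np.eye(4);T[:3,:3]=R.from_quat(st['eef_rot']).as_matrix();T[:3,3]=st['tool_pos']
tl=lambda p:(np.linalg.inv(T)@np.r_[p,1])[:3].round(4)
for n,uv,z in [('tip',(322.5,185),.0865),('pinhi',(318,163.5),.0775),('pinlo',(328,199),.0775),('plate',(322.5,170),.034)]:
    p=onplane(c,uv,z);print(n,p.round(4),tl(p))
a=onplane(c,(318,163.5),.0775);b=onplane(c,(328,199),.0775);d=b-a;print('len',np.linalg.norm(d),np.arctan2(d[1],d[0]))
zt=st['tool_pos'][2]+.028
for zz in (zt-.002,zt,zt+.002):
  print('roll rim',tl(onplane(c,(321,274),zz))-[.031,0,0],'hole',tl(onplane(c,(321,329),zz))-[.012,0,0])
```

```text
tip [0.5538 0.0374 0.0865] [0.0394 0.0024 0.076 ]
pinhi [0.5444 0.0337 0.0775] [0.0492 0.0001 0.085 ]
pinlo [0.5625 0.0418 0.0775] [0.0301 0.0055 0.0849]
plate [0.5536 0.0376 0.034 ] [0.0394 0.0027 0.1285]
len 0.019849479047281234 0.42068657676425225
roll rim [ 0.0003  0.0014 -0.0259] hole [ 0.001   0.0015 -0.026 ]
roll rim [ 0.0011  0.0014 -0.0279] hole [ 0.0021  0.0015 -0.028 ]
roll rim [ 0.0019  0.0014 -0.0299] hole [ 0.0033  0.0015 -0.03  ]
```

Pin length comes out at 19.85 mm, as it must, at yaw 0.42. The tip and plate axes agree. Relative to the roll, the spindle lies at tool (+38, +1) mm.

```bash
python3 -m jog '[[[0.013,0.001,0,0,0,0],[0.013,0,0,0,0,0],[0.012,0,0,0,0,0],[0,0,0.03,0,0,0],[0,0,0.025,0,0,0],[0,0,0,0,0,0],[0,0,0,0,0,0]]]'; python3 -m jog '[[[0,0,0.005,0,0,0],[0,0,0.005,0,0,0],[0,0,0.004,0,0,0],[0,0,0.003,0,0,0],[0,0,0.003,0,0,0],[0,0,0,0,0,0]]]'
```

```text
clock: 7.38
tool_pos: [0.5567, 0.0378, 0.1085]
eef_rot: [-0.073, 0.997, 0.0, 0.0]
contact_force: [-0.4, -0.1, -1.4]
opening: 0.685
finger_force: 20.0
clock: 8.12
tool_pos: [0.5561, 0.0381, 0.0874]
eef_rot: [-0.073, 0.997, -0.0, -0.0]
contact_force: [0.4, -0.9, -1.5]
opening: 0.687
finger_force: 20.0
```

```bash
python3 -m jog '[[[0,0,0.003,0,0,0],[0,0,0.003,0,0,0],[0,0,0.004,0,0,0],[0,0,0,0,0,0]]]'; python3 -m jog '[[[0,0,0.006,0,0,0],[0,0,0.006,0,0,0],[0,0,0.006,0,0,0],[0,0,0.006,0,0,0],[0,0,0.003,0,0,0],[0,0,0.003,0,0,0],[0,0,0,0,0,0],[0,0,0,0,0,0]]]'
```

```text
clock: 8.62
tool_pos: [0.5561, 0.0381, 0.0773]
eef_rot: [-0.073, 0.997, 0.0, -0.0]
contact_force: [-0.4, -0.5, -0.9]
opening: 0.683
finger_force: 20.0
clock: 9.62
tool_pos: [0.5566, 0.0383, 0.0478]
eef_rot: [-0.073, 0.997, 0.0, 0.0]
contact_force: [0.1, 0.2, -1.2]
opening: 0.686
finger_force: 20.0
```

```bash
python3 -m jog '[[[0,0,0.0015,0,0,0],[0,0,0,0,0,0],[0,0,0,0,0,0]]]'; python3 -m jog '[[[0,0,0,0,0,0],[0,0,0,0,0,0],[0,0,0,0,0,0],[0,0,-0.01,0,0,0],[0,0,-0.03,0,0,0],[0,0,-0.04,0,0,0],[0,0,-0.04,0,0,0],[0,0,-0.03,0,0,0],[0,0,0,0,0,0]]]' 0.088; python3 -c "
from h import *
s,c=snap('wrist','w3')
cv2.imwrite('pics/w3c.png',cv2.resize(s['frame'][120:320,190:450,::-1],None,fx=3,fy=3,interpolation=cv2.INTER_CUBIC))"
```

```text
clock: 10.0
tool_pos: [0.5566, 0.0383, 0.0465]
eef_rot: [-0.073, 0.997, 0.0, 0.0]
contact_force: [-0.5, 0.0, 2.2]
opening: 0.682
finger_force: 20.0
clock: 11.12
tool_pos: [0.5578, 0.0384, 0.1989]
eef_rot: [-0.073, 0.997, 0.0, 0.003]
contact_force: [0.5, 0.1, -0.4]
opening: 1.0
finger_force: 0.0
```

View pics/w3c.png

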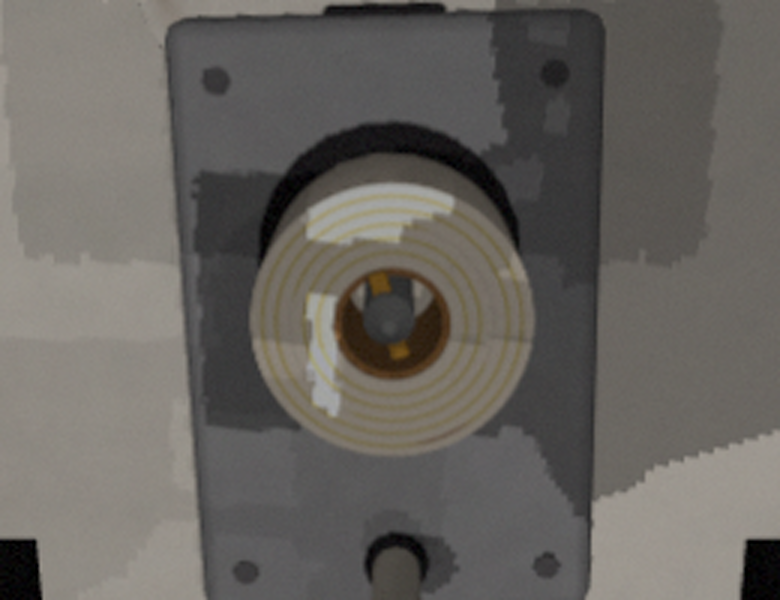

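The roll sits on the plate with spindle and pin through its core. Spindle tip is at (319.3,226), hole centre (320.7,227.7), pin ends (316,212) and (324,239).

Run:
```python
from h import *
c=load('w3');Tw=c[2]@np.linalg.inv(np.array(snapshot('wrist')['mount']));print('tcp',Tw[:3,3].round(4))
tl=lambda p:(np.linalg.inv(Tw)@np.r_[p,1])[:3].round(4)
for n,uv,z in [('tip',(319.3,226),.0865),('hole',(320.7,227.7),.074)]:
    p=onplane(c,uv,z);print(n,p.round(4),tl(p))
a=onplane(c,(316,212),.0775);b=onplane(c,(324,239),.0775);d=b-a;print(np.linalg.norm(d),np.arctan2(d[1],d[0]),tl((a+b)/2))
ss=[get_state() for _ in range(8)];P=np.array([s['tool_pos'] for s in ss]);print(P.mean(0).round(4),P.std(0).round(4),np.round(ss[0]['q'],2))
M=R.from_quat(ss[0]['eef_rot']).as_matrix();yaw=np.arctan2(M[1,0],M[0,0]);print('toolx yaw',yaw)
g=np.array([.4795,.2626,.0])-P.mean(0);print('to flange, tool axes',M.T@g)
```

```text
tcp [0.5578 0.0384 0.1989]
tip [0.5511 0.0373 0.0865] [ 7.400e-03 -1.000e-04  1.124e-01]
hole [0.5557 0.0388 0.074 ] [0.0028 0.0008 0.1249]
0.018625202591114658 0.4238526734219942 [0.0052 0.0004 0.1214]
[0.556  0.0379 0.1962] [0. 0. 0.] [ 0.06  0.67 -0.35  1.81  0.33  0.72  1.24]
toolx yaw -2.9954503879192123
to flange, tool axes [0.04287014 0.23351079 0.19613402]
```

```bash
python3 -m jog '[[[0.01,0.047,0,0,0,0],[0.01,0.047,0,0,0,0],[0.01,0.047,0,0,0,0],[0.01,0.047,0,0,0,0],[0.01,0.047,0,0,0,0],[0,0,0.025,0,0,0.17],[0,0,0.025,0,0,0.175],[0,0,0,0,0,0],[0,0,0,0,0,0],[0,0,0,0,0,0]]]' 0.06; python3 -c "
from h import *
s,c=snap('wrist','w4');st=get_state();print(np.round(st['q'],2),proj(c,(.4725,.263,.034)))
cv2.imwrite('pics/w4c.png',cv2.resize(s['frame'][120:320,190:450,::-1],None,fx=3,fy=3,interpolation=cv2.INTER_CUBIC))"
```

```text
clock: 12.48
tool_pos: [0.4731, 0.2634, 0.1469]
eef_rot: [0.099, 0.995, 0.001, 0.0]
contact_force: [-0.3, -0.1, 0.4]
opening: 0.676
finger_force: 0.0
[-0.48  0.72 -0.18  1.91  0.23  0.54  0.55] [319.01948722 236.45323855]
```

View pics/w4c.png

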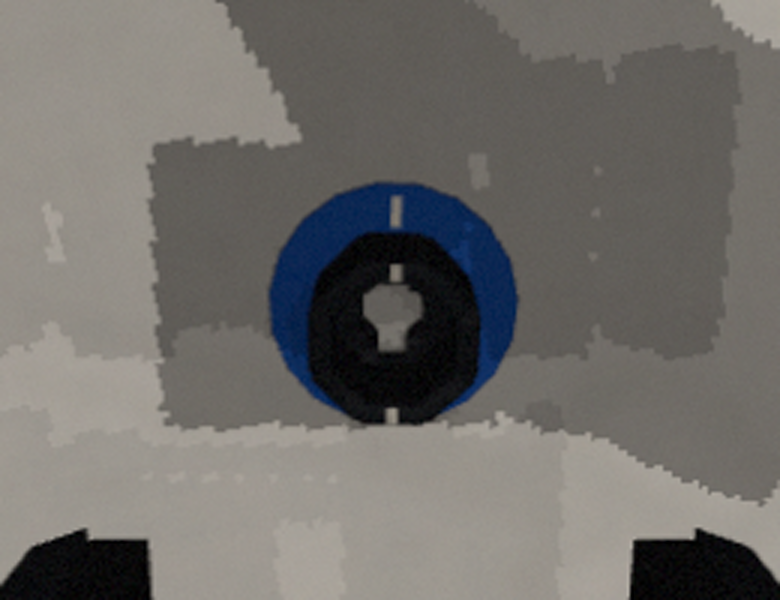

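The flange is square between the fingers: knob top at (321.3,229.3), disc centre at (321.3,220.3), white marks tilted only 0.03 rad.

Run:
```python
from h import *
c=load('w4');st=get_state();M=R.from_quat(st['eef_rot']).as_matrix()
for uv,z in (((321.3,229.3),.034),((321.3,220.3),.004)):
  p=onplane(c,uv,z);print(p.round(4),(M.T@(p-np.array(st['tool_pos']))).round(4))
print(st['tool_pos'],np.arctan2(M[1,0],M[0,0]))
```

```text
[0.4682 0.2653 0.034 ] [0.0052 0.0008 0.1129]
[0.4705 0.265  0.004 ] [0.003  0.0009 0.1429]
[0.47309051 0.26333151 0.1469344 ] 2.9434814817926216
```

```bash
python3 -m jog '[[[0.002,0.001,0.04,0,0,0.03],[0,0,0.04,0,0,0],[0,0,0.035,0,0,0],[0,0,0.023,0,0,0],[0,0,0,0,0,0]]]'; python3 -m jog '[[[0,0,0,0,0,0],[0,0,0,0,0,0],[0,0,0,0,0,0],[0,0,0,0,0,0],[0,0,0,0,0,0]]]' 0.02 30; python3 -m jog '[[[0,0,-0.03,0,0,0],[0,0,-0.05,0,0,0],[0,0,-0.06,0,0,0],[0,0,-0.04,0,0,0]]]';python3 -c "
from h import *
st=get_state();M=R.from_quat(st['eef_rot']).as_matrix();print(M.round(3))"
```

```text
clock: 13.15
tool_pos: [0.4703, 0.2643, 0.0074]
eef_rot: [0.114, 0.993, -0.001, -0.001]
contact_force: [-0.0, 0.1, -1.2]
opening: 0.685
finger_force: 0.0
clock: 13.78
tool_pos: [0.4715, 0.265, 0.0093]
eef_rot: [0.114, 0.993, 0.001, 0.001]
contact_force: [0.3, -0.5, 5.8]
opening: 0.407
finger_force: 30.0
clock: 14.28
tool_pos: [0.4712, 0.2648, 0.191]
eef_rot: [0.114, 0.993, 0.001, 0.001]
contact_force: [0.5, 0.4, -1.2]
opening: 0.406
finger_force: 30.0
[[-0.974  0.227  0.002]
 [ 0.227  0.974  0.001]
 [-0.002  0.002 -1.   ]]
```

```bash
python3 -m jog '[[[-0.0276,-0.0297,0,0,0,0],[-0.0276,-0.0297,0,0,0,0],[-0.0276,-0.0297,0,0,0,0],[-0.0276,-0.0297,0,0,0,0],[-0.0276,-0.0297,0,0,0,0],[-0.0276,-0.0297,0,0,0,0],[0,0,0.02,0,0,-0.1625],[0,0,0,0,0,-0.1625],[0,0,0,0,0,-0.1625],[0,0,0,0,0,-0.1625],[0,0,0,0,0,0],[0,0,0,0,0,0]]]'; python3 -m jog '[[[0,0,0,0,0,0],[0,0,0,0,0,0]]]'; python3 -c "
from h import *
s,c=snap('wrist','w5');st=get_state();M=R.from_quat(st['eef_rot']).as_matrix();print(np.round(st['q'],2),np.arctan2(M[1,0],M[0,0]),proj(c,(.555,.0375,.0865)),st['tool_pos'],c[2][:3,3])
cv2.imwrite('pics/w5c.png',cv2.resize(s['frame'][100:400,120:520,::-1],None,fx=2,fy=2,interpolation=cv2.INTER_CUBIC))"
```

```text
clock: 15.78
tool_pos: [0.5915, 0.0534, 0.1682]
eef_rot: [-0.208, 0.978, -0.0, -0.0]
contact_force: [0.3, -0.2, -1.3]
opening: 0.406
finger_force: 30.0
clock: 16.02
tool_pos: [0.5917, 0.0536, 0.1683]
eef_rot: [-0.209, 0.978, -0.0, 0.0]
contact_force: [0.3, 0.1, 0.3]
opening: 0.405
finger_force: 30.0
[ 0.08  0.76 -0.43  1.72  0.44  0.75  1.42] -2.7207806239305055 [319.32489633 181.7952796 ] [0.59167952 0.05366155 0.16822932] [0.51904603 0.02197335 0.31296606]
```

View pics/w5c.png

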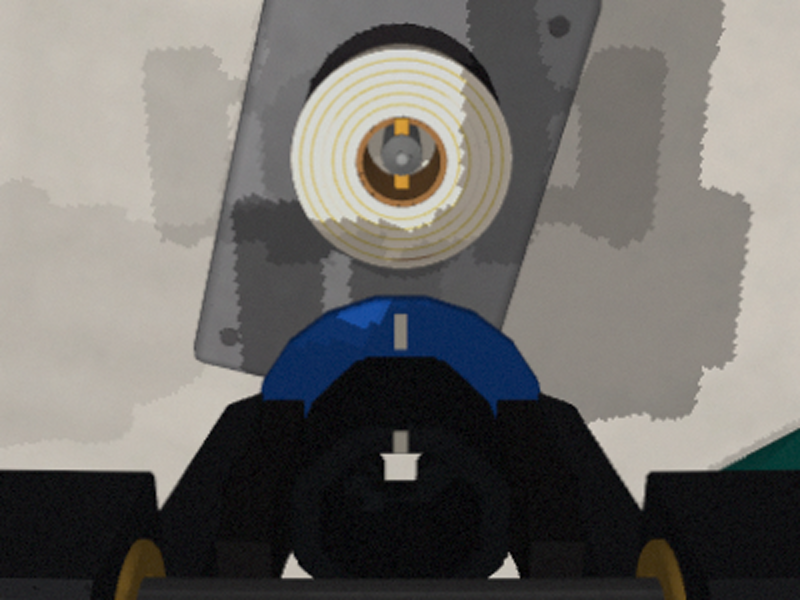

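The pin (column 401) lies exactly along the keyhole line (marks at column 400). Spindle tip is at full-frame (321,179), the flange's far disc edge at (320,248), and its knob rim mark at (320.3,315.5–326).

Run:
```python
from h import *
c=load('w5');m=np.array(snapshot('wrist')['mount']);Tw=c[2]@np.linalg.inv(m);z0=Tw[2,3]
tl=lambda p:(np.linalg.inv(Tw)@np.r_[p,1])[:3].round(4)
for n,uv,z in [('tip',(321,179),.0865),('pinhi',(320.5,159),.0775),('pinlo',(321,194),.0775),('disc edge-29',(320,248),z0-.005),('disc edge lower',(320,248),z0-.007),('rim mark outer-18',(320.3,315.5),z0+.025)]:
    p=onplane(c,uv,z);print(n,p.round(4),tl(p))
```

```text
tip [0.5533 0.0377 0.0865] [0.0416 0.0011 0.0818]
pinhi [0.5448 0.0336 0.0775] [0.0509 0.0009 0.0908]
pinlo [0.5623 0.0417 0.0775] [0.0317 0.0012 0.0908]
disc edge-29 [0.5649 0.0424 0.1633] [0.0291 0.0007 0.005 ]
disc edge lower [0.5655 0.0427 0.1613] [0.0284 0.0007 0.007 ]
rim mark outer-18 [0.5757 0.0473 0.1933] [ 0.0172  0.0008 -0.025 ]
```

```bash
python3 -m jog '[[[0.014,0.0004,0,0,0,0],[0.014,0,0,0,0,0],[0.0134,0,0,0,0,0],[0,0,0.03,0,0,0],[0,0,0.03,0,0,0],[0,0,0.01,0,0,0],[0,0,0,0,0,0],[0,0,0,0,0,0]]]'; python3 -m jog '[[[0,0,0.003,0,0,0],[0,0,0.003,0,0,0],[0,0,0.002,0,0,0],[0,0,0,0,0,0]]]'; python3 -m jog '[[[0,0,0.0015,0,0,0],[0,0,0.0015,0,0,0],[0,0,0.001,0,0,0],[0,0,0,0,0,0],[0,0,0,0,0,0]]]'
```

```text
clock: 17.12
tool_pos: [0.5545, 0.0373, 0.0992]
eef_rot: [-0.209, 0.978, 0.0, 0.001]
contact_force: [-0.1, -0.6, -0.4]
opening: 0.4
finger_force: 30.0
clock: 17.62
tool_pos: [0.5536, 0.037, 0.09]
eef_rot: [-0.209, 0.978, 0.0, -0.0]
contact_force: [-0.7, 0.1, -0.7]
opening: 0.407
finger_force: 30.0
clock: 18.25
tool_pos: [0.5538, 0.037, 0.0862]
eef_rot: [-0.209, 0.978, 0.0, 0.0]
contact_force: [-0.3, 0.8, -0.6]
opening: 0.405
finger_force: 30.0
```

No contact yet and the spindle is entering. I'll continue gently.

```bash
python3 -m jog '[[[0,0,0.001,0,0,0],[0,0,0.001,0,0,0],[0,0,0,0,0,0],[0,0,0,0,0,0]]]'; python3 -m jog '[[[0,0,0.001,0,0,0],[0,0,0.001,0,0,0],[0,0,0,0,0,0],[0,0,0,0,0,0]]]'; python3 -m jog '[[[0,0,0.001,0,0,0],[0,0,0.001,0,0,0],[0,0,0,0,0,0],[0,0,0,0,0,0]]]'
```

```text
clock: 18.75
tool_pos: [0.5538, 0.037, 0.0842]
eef_rot: [-0.209, 0.978, 0.0, 0.0]
contact_force: [-0.1, -0.1, -1.9]
opening: 0.402
finger_force: 30.0
clock: 19.25
tool_pos: [0.5539, 0.0371, 0.0823]
eef_rot: [-0.209, 0.978, 0.0, 0.0]
contact_force: [0.1, -0.2, 2.0]
opening: 0.407
finger_force: 30.0
clock: 19.75
tool_pos: [0.5539, 0.0371, 0.0803]
eef_rot: [-0.209, 0.978, 0.0, 0.0]
contact_force: [0.1, -0.6, 2.4]
opening: 0.406
finger_force: 30.0
```

```bash
python3 -m jog '[[[0,0,0.001,0,0,0],[0,0,0.001,0,0,0],[0,0,0,0,0,0],[0,0,0,0,0,0]]]'; python3 -m jog '[[[0,0,0.001,0,0,0],[0,0,0.001,0,0,0],[0,0,0,0,0,0],[0,0,0,0,0,0]]]'; python3 -m jog '[[[0,0,0.001,0,0,0],[0,0,0.001,0,0,0],[0,0,0,0,0,0],[0,0,0,0,0,0]]]'
```

```text
clock: 20.25
tool_pos: [0.5539, 0.0371, 0.0783]
eef_rot: [-0.209, 0.978, 0.0, 0.0]
contact_force: [-0.1, 0.1, 3.8]
opening: 0.408
finger_force: 30.0
clock: 20.75
tool_pos: [0.5538, 0.037, 0.0763]
eef_rot: [-0.209, 0.978, 0.0, 0.0]
contact_force: [-0.7, -0.3, 4.8]
opening: 0.406
finger_force: 30.0
clock: 21.25
tool_pos: [0.5539, 0.037, 0.0743]
eef_rot: [-0.209, 0.978, 0.0, 0.0]
contact_force: [0.1, -0.5, 5.9]
opening: 0.406
finger_force: 30.0
```

```bash
python3 -m jog '[[[0,0,0.0007,0,0,0],[0,0,0,0,0,0.08],[0,0,0,0,0,0.12],[0,0,0,0,0,0],[0,0,0,0,0,0]]]'; python3 -c "
from h import *
print(get_state()['moment'])"; python3 -m jog '[[[0,0,0,0,0,0.12],[0,0,0,0,0,0.12],[0,0,0,0,0,0.12],[0,0,0,0,0,0],[0,0,0,0,0,0]]]';python3 -c "
from h import *
st=get_state();print(st['moment'],np.round(st['q'],2))"
```

```text
clock: 21.88
tool_pos: [0.5536, 0.0373, 0.0737]
eef_rot: [-0.11, 0.994, 0.0, -0.0]
contact_force: [-0.5, 0.6, 6.5]
opening: 0.405
finger_force: 30.0
[ 0.17033534  0.21950526 -0.10184076]
clock: 22.5
tool_pos: [0.5536, 0.0375, 0.0737]
eef_rot: [0.069, 0.998, 0.0, -0.0]
contact_force: [-0.6, 0.3, 7.1]
opening: 0.403
finger_force: 30.0
[ 0.22188491  0.19227891 -0.0481639 ] [-0.04  0.85 -0.18  1.9   0.34  0.42  0.95]
```

```bash
python3 -m jog '[[[0,0,0,0,0,0.12],[0,0,0,0,0,0.12],[0,0,0,0,0,0.12],[0,0,0,0,0,0.12],[0,0,0,0,0,0.12],[0,0,0,0,0,0.12],[0,0,0,0,0,0.12],[0,0,0,0,0,0],[0,0,0,0,0,0]]]';python3 -c "
from h import *
st=get_state();M=R.from_quat(st['eef_rot']).as_matrix();print(st['moment'],np.round(st['q'],2),np.arctan2(M[1,0],M[0,0]))"; python3 -m jog '[[[0,0,0,0,0,0.06],[0,0,0,0,0,0.06],[0,0,0,0,0,0],[0,0,0,0,0,0]]]';python3 -c "
from h import *
st=get_state();M=R.from_quat(st['eef_rot']).as_matrix();print(st['moment'],np.round(st['q'],2),np.arctan2(M[1,0],M[0,0]))"
```

```text
clock: 23.62
tool_pos: [0.5538, 0.0377, 0.0737]
eef_rot: [0.47, 0.883, 0.0, -0.0]
contact_force: [-0.8, 1.7, 6.6]
opening: 0.405
finger_force: 30.0
[ 0.26251752  0.13501492 -0.09143318] [-0.15  0.85  0.    1.91 -0.01  0.39  0.45] 2.1631402448269927
clock: 24.12
tool_pos: [0.5539, 0.0379, 0.0737]
eef_rot: [0.522, 0.853, 0.001, -0.0]
contact_force: [-0.8, 2.2, 6.1]
opening: 0.407
finger_force: 30.0
[ 0.31687438  0.09813369 -0.04743445] [-0.17  0.85  0.03  1.91 -0.06  0.39  0.38] 2.0433701347367696
```

```bash
for i in 1; do python3 -m jog '[[[0,0,0,0,0,0.05],[0,0,0,0,0,0],[0,0,0,0,0,0]]]'; done;python3 -c "
from h import *
for i in range(3):
  st=get_state();M=R.from_quat(st['eef_rot']).as_matrix();print(st['moment'],np.arctan2(M[1,0],M[0,0]))"; python3 -m jog '[[[0,0,0,0,0,0.03],[0,0,0,0,0,0],[0,0,0,0,0,0]]]';python3 -c "
from h import *
st=get_state();M=R.from_quat(st['eef_rot']).as_matrix();print(st['moment'],np.arctan2(M[1,0],M[0,0]))"
```

```text
clock: 24.5
tool_pos: [0.5539, 0.038, 0.0737]
eef_rot: [0.543, 0.84, 0.001, -0.0]
contact_force: [-0.4, 2.8, 6.5]
opening: 0.405
finger_force: 30.0
[ 0.34063417  0.11919004 -0.03828549] 1.993551858300497
[ 0.34063417  0.11919004 -0.03828549] 1.993551858300497
[ 0.34063417  0.11919004 -0.03828549] 1.993551858300497
clock: 24.88
tool_pos: [0.5538, 0.0382, 0.0737]
eef_rot: [0.555, 0.832, 0.001, -0.0]
contact_force: [-0.9, 2.3, 6.6]
opening: 0.405
finger_force: 30.0
[0.37987531 0.15536895 0.0381594 ] 1.963900787220448
```

```bash
for i in 1; do python3 -m jog '[[[0,0,0,0,0,0.02],[0,0,0,0,0,0],[0,0,0,0,0,0]]]'; done;python3 -c "
from h import *
st=get_state();M=R.from_quat(st['eef_rot']).as_matrix();print(st['moment'],np.arctan2(M[1,0],M[0,0]))"; python3 -m jog '[[[0,0,0,0,0,0.02],[0,0,0,0,0,0],[0,0,0,0,0,0]]]';python3 -c "
from h import *
st=get_state();M=R.from_quat(st['eef_rot']).as_matrix();print(st['moment'],np.arctan2(M[1,0],M[0,0]))"
```

```text
clock: 25.25
tool_pos: [0.5537, 0.0383, 0.0737]
eef_rot: [0.564, 0.826, 0.001, -0.0]
contact_force: [-0.8, 2.2, 7.5]
opening: 0.404
finger_force: 30.0
[0.41608427 0.18633286 0.04059311] 1.9441460746233497
clock: 25.62
tool_pos: [0.5536, 0.0384, 0.0737]
eef_rot: [0.572, 0.82, 0.001, -0.001]
contact_force: [-1.3, 2.1, 7.9]
opening: 0.406
finger_force: 30.0
[0.48727184 0.24675994 0.12379346] 1.9242305254334684
```

```bash
python3 -m jog '[[[0,0,-0.0015,0,0,-0.02],[0,0,-0.0015,0,0,-0.01],[0,0,-0.001,0,0,0],[0,0,0,0,0,0],[0,0,0,0,0,0]]]'; python3 -m jog '[[[0,0,-0.001,0,0,0],[0,0,0,0,0,0],[0,0,0,0,0,0]]]';python3 -m jog '[[[0,0,-0.001,0,0,0],[0,0,0,0,0,0],[0,0,0,0,0,0]]]';python3 -c "
from h import *
st=get_state();M=R.from_quat(st['eef_rot']).as_matrix();print(st['moment'],np.arctan2(M[1,0],M[0,0]))"
```

```text
clock: 26.25
tool_pos: [0.5536, 0.038, 0.0775]
eef_rot: [0.56, 0.829, 0.0, -0.0]
contact_force: [-2.1, 4.8, 2.7]
opening: 0.404
finger_force: 30.0
clock: 26.62
tool_pos: [0.5536, 0.038, 0.0784]
eef_rot: [0.56, 0.829, 0.0, -0.0]
contact_force: [-1.1, 4.9, 1.8]
opening: 0.402
finger_force: 30.0
clock: 27.0
tool_pos: [0.5536, 0.038, 0.0793]
eef_rot: [0.56, 0.829, 0.0, -0.0]
contact_force: [-0.2, 5.1, 2.1]
opening: 0.409
finger_force: 30.0
[ 1.03494016  0.14701977 -0.04034369] 1.9535365612606874
```

```bash
python3 -m jog '[[[0.0009,0.0004,0,0,0,0],[0,0,0,0,0,0],[0,0,0,0,0,0]]]'; python3 -m jog '[[[0,0,-0.001,0,0,0],[0,0,0,0,0,0],[0,0,0,0,0,0]]]';python3 -c "
from h import *
st=get_state();M=R.from_quat(st['eef_rot']).as_matrix();print(st['moment'],np.arctan2(M[1,0],M[0,0]))"
```

```text
clock: 27.38
tool_pos: [0.5536, 0.0381, 0.0793]
eef_rot: [0.56, 0.829, -0.0, -0.0]
contact_force: [-0.8, 4.3, 0.4]
opening: 0.403
finger_force: 30.0
clock: 27.75
tool_pos: [0.5536, 0.0381, 0.0798]
eef_rot: [0.56, 0.829, -0.0, -0.0]
contact_force: [1.9, 4.1, -11.5]
opening: 0.408
finger_force: 30.0
[ 0.84002402 -0.4088346  -0.01152978] 1.952910384787835
```

The flange is pulling against the pin, so it's locked. I'll relax, release, back off and look.

```bash
python3 -m jog '[[[0,0,0.001,0,0,0],[0,0,0,0,0,0]]]'; python3 -m jog '[[[0,0,0,0,0,0],[0,0,0,0,0,0],[0,0,0,0,0,0],[0,0,-0.01,0,0,0],[0,0,-0.03,0,0,0],[0,0,-0.04,0,0,0],[0,0,-0.04,0,0,0],[0,0,0,0,0,0],[0,0,0,0,0,0],[0,0,0,0,0,0]]]' 0.06;python3 -c "
from h import *
s,c=snap('wrist','w6');s2,c2=snap('scene','s6')
a=cv2.resize(s['frame'][120:320,190:450],(520,400));b=cv2.resize(s2['frame'][190:290,280:380],(280,280))
o=np.zeros((400,800,3),np.uint8);o[:,:520]=a;o[:280,520:]=b
cv2.imwrite('pics/w6c.png',o[:,:,::-1])"
```

```text
clock: 28.0
tool_pos: [0.5536, 0.038, 0.0796]
eef_rot: [0.56, 0.829, -0.0, -0.0]
contact_force: [-0.4, 4.7, -7.3]
opening: 0.407
finger_force: 30.0
clock: 29.25
tool_pos: [0.5529, 0.0379, 0.1985]
eef_rot: [0.56, 0.828, -0.001, -0.001]
contact_force: [0.1, 0.0, 1.1]
opening: 0.679
finger_force: 0.0
```

View pics/w6c.png

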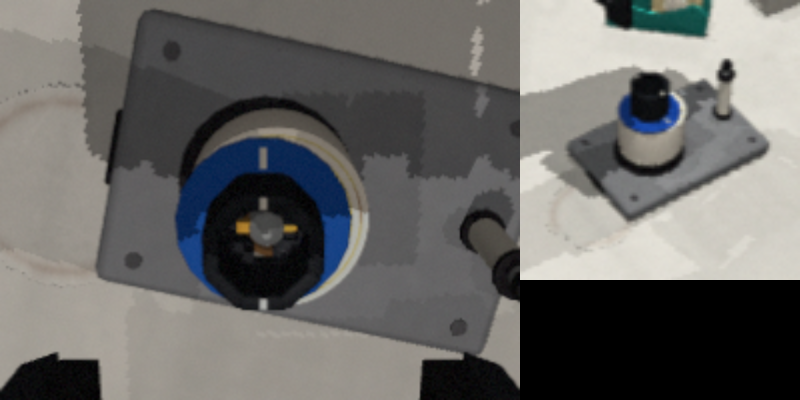

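The white marks run straight up the picture (column 263). The brass pin lies across them above the knob bottom, ends at (237,227) and (297,229), so the flange is turned 90° and locked. The scene crop shows the stack level and the dispenser not visibly shifted.

```bash
python3 -c "
from plant import *
print(finish_job())"
```

```text
the job is handed in; nothing more can be done
None
```

The roll is on the unwinder with the blue flange locked a quarter turn clockwise over the pin, handed in at about 29 s with the gripper clear; no verdict came back.

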